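# Third hand at the assembly jig

## Robot

A 6-joint arm with a two-finger parallel gripper is mounted at the origin on the work surface. World frame = base frame: x ahead of the robot, y to its left, z up, the work surface at z = 0. Lengths are in mm, angles in degrees, forces in N, time in s.
With the tool pointing down it reaches from about 300 to 850 mm from the base axis. Payload 4.2 kg.
Tool frame: the origin (TCP) lies midway between the tips of the shut fingers; the grasp point (between the pads) lies 19 mm behind it; z points along the fingers, y is the line along which they close (so a half turn about z gives the same grasp; the last joint's range is limited). The gripper opens to 91 mm and grips with 3 to 60 N. Pads are 32 mm wide; open, the fingers measure 118 mm over their backs; the gripper's body (76 mm by 178 mm) begins 60 mm behind the grasp point.
Start: joints at [75.344, 18.312, 89.639, -0, 72.044, -1.146], TCP at [134.333, 559.104, 213.976] pointing down, gripper open.
Joint ranges: [-177.97, 177.97], [-48.28, 115.42], [12.27, 149.76], [-77.06, 257.06], [2.81, 150.46], [-146.56, 146.56]. Speed limits (degrees/s): [147.25, 147.25, 180, 180, 180, 180].

## Interface

Orientations are given as [roll, pitch, yaw] about the fixed x, y, z axes, in that order (R = Rz(yaw) Ry(pitch) Rx(roll)).
In Python, from workcell import env gives the robot as it stands.
- The arm moves only by the shell command python3 -m jog 'ROWS' [FORCE]. ROWS is a JSON object of lists of equal length, an entry for each row: "jaw": the finger opening in mm, from 0 to 91.2; "slide": the shift along the tool's x, y, z in units of 30 mm (1.0 is 30 mm), a list of three; "spin": the turn about the tool's z in units of 8 degrees (1.0 is 8 degrees). In form: {"jaw": [jaw, ...], "slide": [[dx, dy, dz], ...], "spin": [spin, ...]}. A call has 1 to 10 rows; each row shifts and turns the commanded pose from where the row before left it, along the tool's axes as they then stand; what a row does not reach is not made up. A row lasts 1/10 s, in which the tool goes at most 50 mm and 8.59 degrees, less where a joint would pass 70% of its speed; a pose out of reach is approached as far as the arm can. A call is refused whole if a number of a shift passes 1 or a number of a turn 1, either way. A call with a gripper value outside its range is refused whole. The fingers move at their own pace and stop on an object; FORCE is the grip in N (left out, the last holds). Time passes only in rows, so rows that do not move let the fingers close. It gives the time, the measured TCP pose, the force, the opening and the grip force at its end, in the units of the state.
- env.state(): the state, without advancing time (a new reading comes with each control period).
- env.grab_frame(name): name is "scene" or "top" or "wrist"; returns the picture (384x512x3 uint8, red, green, blue); there is no depth.
- env.camera_model(name): a dict with "fx", "fy", "cx", "cy" (pixels), "camera_from_world" (4x4, takes a point from world to camera coordinates). Camera axes: x right, y up, looking along -z (the intrinsics and any distortion apply to the point x, -y, -z); pixel columns grow to the right and rows downward; lengths in mm; the calibration is good to about 2 mm. A picture is of the moment at which its call begins: read the wrist's pose just before it. camera_model takes no time and is no camera call; for the wrist camera it gives the pose at the moment of the call.
- env.job_done(): hands the job in; it is judged then, once.
The state is a dict: "time_s": time; "qpos": joint angles; "qvel": joint speeds; "effort": joint torques, N m; "ee_pos": TCP position; "ee_rot": TCP orientation; "force": force on the tool from outside, world axes, zero at the start; "torque": the same for the moment, N m; "gripper_width": finger opening in mm; "gripper_force": force on a finger pad.
Only numpy, scipy, OpenCV 4.12 (cv2) and the standard library are available. Lean on these libraries where they do the work, as an engineer would, in place of code of your own. Each camera call takes 0.05 s, during which the arm holds its last target. There are 200 camera calls.

## Task

Lift the loose lid off the storage tin by its knob and set it down flat on the bench, then take the aluminium bearing foot out of the tin and press its wide flange squarely against the jig's sprung stop plate, held in the air and centred on the window in the plate, so that I can drive the screw in from behind. Push steadily with about 10 newtons, which takes the stop back about half of its travel and never to the end, and finish while still holding it there: do not let go. Do not drop the lid, and leave the spacer in the tin and everything else on the bench where it is.

Things in the scene. Friction and masses are not known exactly. Their poses are not given: they have to be found in the camera images.
- tin: Rectangular dark steel tin, fixed, 208 (x) x 168 (y) x 56 mm high, walls and floor 4 mm. Origin: centre of the underside, z up. Stands left or right on the bench, turned up to 0.3 rad; the jig is on the other side. The bench between them (at least 290 mm across, 350 to 650 mm ahead of the robot) is clear.
- lid: Loose dark steel lid, 0.3 kg, on the tin's rim: plate 216 (x) x 176 (y) x 4 mm, under it a plug 188 x 148 x 6 mm that sits loosely in the tin's mouth, on top in the middle an upright round aluminium knob, 26 mm diameter, 36 mm high. Origin: centre of the plug's underside, 50 mm above the bench while on the tin, 0 when flat on the bench; plate top 10 mm, knob top 46 mm above it.
- foot: Aluminium bearing foot, 0.3 kg, in the tin, T-shaped from above: web 80 mm long (x -40 to +40), 26 mm wide, 40 mm high, and a flange 10 mm thick, 60 mm wide, 40 mm high on its +x end (x 40 to 50). Origin: centre of the web's underside, z up. Starts flat, within 0.2 rad of the tin's x axis, flange to the tin's +x, within 20 mm of its middle line. Grip the web across its 26 mm.
- foot_face (a point): Centre of the flange's flat outer face, 50 mm along +x from the foot's origin and 20 mm above its underside.
- spacer: Round aluminium spacer, 36 mm diameter, 30 mm high, standing in the tin beyond the foot's flange; it stays in the tin. Origin: centre of its underside.
- jig: Fixed aluminium assembly jig: base plate 160 (x) x 150 (y) x 12 mm, with a frame 98 mm high at its +x end that carries the sprung stop plate. Origin: centre of the base's underside. Its +x is the pressing direction, pointing away from the robot, within 0.35 rad of world x.
- stop_window (a point): Centre of the 16 mm square window, on the front face (towards the robot) of the sprung steel stop plate; moves with it. At rest 20 mm along the jig's +x from the jig's origin and 58 mm above the bench. The upright plate is 90 mm wide, 12 mm thick and spans 18 to 98 mm above the bench. Axes as the jig's.
- stop (a joint): How far the stop plate is pushed back along the jig's +x: 0 m at rest, 0.025 m at the end of its travel. The spring gives 0.8 N per mm and no preload: about 10 N at 0.0125 m.
- screwdriver: Bystander: screwdriver lying on the bench beyond the clear patch. Origin on its underside.
- fitting: Bystander: black plastic pipe fitting standing on end, 96 mm high, 56 mm across, towards the back. Origin: underside.
- tape: Bystander: yellow roll of tape lying flat, 100 mm diameter, 24 mm high, towards the back. Origin: underside.
- jar: Bystander: glass jar, 64 mm diameter, 90 mm high, at the far left. Origin: underside.
- mug: Bystander: white mug, 80 mm diameter, 90 mm high, at the far right. Origin: underside.

How it is judged (in metres and radians):
On the way, in this order (a step that is already met when the one before it is completed fails the run):
1. the lid lies flat on the bench, off the tin and released (height (world z) of lid below 0.012 m and angle between lid's own z axis and vertical below 0.1 rad and contact force between lid and tin below 0.1 N and contact force between lid and the fingers below 0.1 N and linear speed of lid below 0.03 m/s), for 0.2 s.
2. the foot is lifted clear out of the tin in the gripper (height (world z) of foot above 0.065 m and contact force between foot and the fingers above 1 N), for 0.1 s.
At the end, for the whole second after the job is handed in: Through the last second the gripper holds the foot still, flange flat on the stop (0.12 rad), centred on the window within 8 mm sideways and in height, pushing 6 to 14 N (stop back 6.5 to 18.5 mm); the lid lies flat on the bench, released, off the tin; the spacer is in the tin (all of step 1 and contact force between foot and jig between 6 and 14 N and value of joint stop between 0.0065 and 0.0185 m and x of foot_face in the frame of stop_window between -0.005 and 0.005 m and y of foot_face in the frame of stop_window between -0.008 and 0.008 m and z of foot_face in the frame of stop_window between -0.008 and 0.008 m and angle between the x axis of foot and the x axis of stop_window, either way round below 0.12 rad and angle between foot's own z axis and vertical below 0.12 rad and contact force between foot and the fingers above 1 N and linear speed of foot below 0.01 m/s and horizontal distance between spacer and tin below 0.125 m); the arm keeps its last pose, push and grip.
It fails at once if the stop is driven to the end of its travel (value of joint stop above 0.0235 m).
It fails at once if the lid is dropped (linear speed of lid above 0.7 m/s and contact force between lid and the fingers below 0.05 N).
It fails at once if the spacer leaves the tin (height (world z) of spacer above 0.06 m or horizontal distance between spacer and tin above 0.125 m).
It fails at once if a bystander is moved more than 30 mm (distance of any of screwdriver, fitting, tape, jar, mug from where it was at the start of the episode above 0.03 m).
It also fails if it takes over 72 s, if anything falls off the work surface, if the arm or the gripper's body presses on something with over 40 N, if the wrist force passes 120 N, or if a joint passes its speed limit or range.

## Working session

There is one attempt and no reset: what is moved stays moved. The work goes in short steps, Python scripts to look and compute and a shell command to move; the robot and the scene stay as the last step left them, time stands still between calls to the robot, and variables do not carry over. Pictures are saved under pics/ and viewed, at most 10 in all, crops included, and the job is handed in when it is done.

```bash
ls; mkdir -p pics; cat > h.py <<'E'
import numpy as np, cv2
from workcell import env
from scipy.spatial.transform import Rotation as R
def snap(n,f=None):
    m=env.camera_model(n); im=env.grab_frame(n)
    if f: cv2.imwrite('pics/'+f,im[:,:,::-1])
    return im,m
def ray(m,u,v):
    T=np.array(m["camera_from_world"]); d=np.array([(u-m["cx"])/m["fx"],-(v-m["cy"])/m["fy"],-1.])
    return -T[:3,:3].T@T[:3,3], T[:3,:3].T@d
def onz(m,u,v,z):
    c,d=ray(m,u,v); return c+d*(z-c[2])/d[2]
def proj(m,p):
    T=np.array(m["camera_from_world"]); q=T[:3,:3]@np.array(p,float)+T[:3,3]
    return m["cx"]+m["fx"]*q[0]/-q[2], m["cy"]+m["fy"]*-q[1]/-q[2]
E
python3 - <<'E'
from h import *
for n in("scene","top"):
    im,m=snap(n,n+'1.png'); print(n,{k:(np.round(v,3).tolist()) for k,v in m.items()})
s=env.state(); print(s)
a=cv2.imread('pics/scene1.png')
E
```

```text
pics
scene {'fx': 489.162, 'fy': 489.162, 'cx': 261.455, 'cy': 203.066, 'camera_from_world': [[0.494, 0.869, -0.007, -318.792], [-0.741, 0.425, 0.519, 411.235], [0.454, -0.252, 0.855, -1860.358], [0.0, 0.0, 0.0, 1.0]]}
top {'fx': 355.893, 'fy': 355.893, 'cx': 252.607, 'cy': 192.37, 'camera_from_world': [[0.008, -1.0, 0.025, -16.023], [0.99, 0.012, 0.138, -609.245], [-0.138, 0.024, 0.99, -1326.254], [0.0, 0.0, 0.0, 1.0]]}
{'time_s': 0.1, 'qpos': array([ 7.53463498e+01,  1.83474059e+01,  8.96983767e+01,  2.08576726e-04,
        7.20435977e+01, -1.14440330e+00]), 'qvel': array([-0.05773361, -0.1530125 , -0.06988179,  0.03578848,  0.04817791,
       -0.05857039]), 'effort': array([ 1.54550169e-03, -4.13332415e+01, -2.32509130e+01,  7.28363357e-02,
        4.21650661e-02, -6.94474784e-05]), 'ee_pos': array([134.19288522, 558.66746753, 213.21712938]), 'ee_rot': array([-1.79910641e+02, -1.98340590e-03,  1.66490687e+02]), 'force': array([ 0.12190322,  0.08478866, -0.39899222]), 'torque': array([-0.03051023,  0.02311643, -0.01249497]), 'gripper_force': 0.0, 'gripper_width': 91.00772553415466}
```

View pics/top1.png

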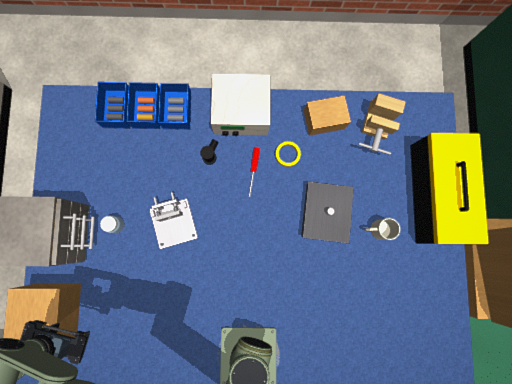

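View pics/scene1.png

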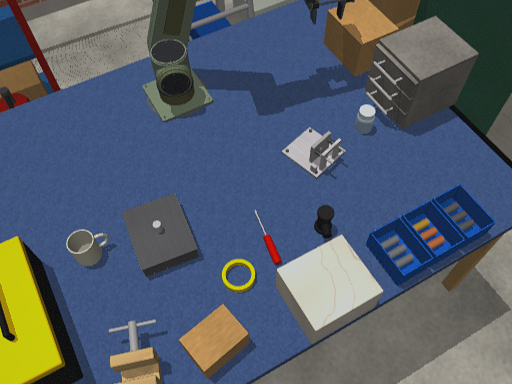

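The top view shows the lid at about (328,211) with its knob at (331,211). The jig is at (173,222), the mug at (388,228) and the jar at (110,224). The bench between the tin and the jig is clear.

```bash
python3 - <<'E'
from h import *
for n,box,jb in(("top",(290,170,366,255),(140,185,205,255)),("scene",(110,180,210,290),(270,115,350,185))):
    im=cv2.imread(f'pics/{n}1.png'); m=env.camera_model(n); hsv=cv2.cvtColor(im,cv2.COLOR_BGR2HSV)
    x0,y0,x1,y1=box; g=((hsv[:,:,1]<70)&(hsv[:,:,2]>40)).astype(np.uint8); k=np.zeros_like(g);k[y0:y1,x0:x1]=g[y0:y1,x0:x1]
    c=max(cv2.findContours(k,0,1)[0],key=cv2.contourArea); r=cv2.minAreaRect(c); b=cv2.boxPoints(r)
    w=np.array([onz(m,u,v,60)[:2] for u,v in b]); print(n,'lid',w.round(0).tolist(),w.mean(0).round(1),'sides',np.linalg.norm(w[1]-w[0]).round(),np.linalg.norm(w[2]-w[1]).round(),np.degrees(np.arctan2(*(w[1]-w[0])[::-1])).round(1))
    kn=k*(hsv[:,:,2]>130); ys,xs=np.nonzero(kn); print('knob',xs.mean(),ys.mean(),len(xs),onz(m,xs.mean(),ys.mean(),90).round(1))
    x0,y0,x1,y1=jb; g=((hsv[:,:,1]<60)&(hsv[:,:,2]>150)).astype(np.uint8); k=np.zeros_like(g);k[y0:y1,x0:x1]=g[y0:y1,x0:x1]
    k=cv2.morphologyEx(k,cv2.MORPH_CLOSE,np.ones((9,9)));c=max(cv2.findContours(k,0,1)[0],key=cv2.contourArea); b=cv2.boxPoints(cv2.minAreaRect(c))
    print('jig',b.round(0).tolist(),[onz(m,u,v,12)[:2].round(0).tolist() for u,v in b])
m=env.camera_model('top');print('bystanders',[onz(m,*p).round(0).tolist() for p in((388,228,90),(288,154,24),(250,195,10),(209,155,50),(110,224,90))])
m=env.camera_model('wrist');T=np.array(m['camera_from_world']);s=env.state()
Rt=R.from_euler('xyz',s['ee_rot'],degrees=True).as_matrix();c=-T[:3,:3].T@T[:3,3]
print('cam in tool',(Rt.T@(c-s['ee_pos'])).round(1),(Rt.T@T[:3,:3].T).round(3).tolist(),m['fx'],m['cx'],m['cy'],Rt.round(2).tolist())
E
```

```text
top lid [[438.0, -191.0], [653.0, -218.0], [635.0, -401.0], [420.0, -371.0]] [ 536.7 -295.4] sides 216.0 184.0 -7.0
knob 329.45205479452056 216.4931506849315 73 [ 516.  -293.7   90. ]
jig [[146.0, 199.0], [185.0, 188.0], [198.0, 238.0], [159.0, 249.0]] [[584.0, 405.0], [626.0, 256.0], [432.0, 198.0], [392.0, 344.0]]
scene lid [[418.0, -380.0], [434.0, -194.0], [678.0, -226.0], [657.0, -398.0]] [ 546.9 -299.4] sides 187.0 246.0 85.0
knob 156.31372549019608 223.72549019607843 51 [ 530.9 -297.3   90. ]
jig [[282.0, 150.0], [317.0, 116.0], [348.0, 146.0], [313.0, 182.0]] [[432.0, 202.0], [358.0, 394.0], [532.0, 411.0], [595.0, 225.0]]
bystanders [[476.0, -510.0, 90.0], [767.0, -150.0, 24.0], [603.0, -1.0, 10.0], [752.0, 160.0, 50.0], [481.0, 508.0, 90.0]]
cam in tool [  76.9   -1.1 -170.3] [[-0.001, 0.962, 0.274], [1.0, 0.001, -0.0], [-0.0, 0.274, -0.962]] 272.0680352363849 256.6281530342418 192.50997387335258 [[-0.97, 0.23, -0.0], [0.23, 0.97, -0.0], [0.0, -0.0, -1.0]]
```

Measured so far:
- **Tin:** about (537,-296), yaw about -7°. The lid sides come out near 216x184, close to the given sizes.
- **Jig:** about (489,292), yaw about 15°.

I'll go over the jig first for a close look, then on to the tin.

```bash
python3 -m jog '{"jaw":[60,60,60,60,60,60,60,60,60,60],"slide":[[0,0,0],[-1,-0.6,0],[-1,-0.6,0],[-1,-0.6,0],[-1,-0.6,0],[-1,-0.6,0],[-1,-0.6,0],[-1,-0.6,0],[-1,-0.6,0],[-1,-0.6,0]],"spin":[-0.81,0,0,0,0,0,0,0,0,0]}'
python3 -m jog '{"jaw":[60,60,60,60,60,60],"slide":[[-1,-0.6,0],[-1,-0.6,0],[-1,-0.6,0],[0,0,0],[0,0,0],[0,0,0]],"spin":[0,0,0,0,0,0]}'
python3 - <<'E'
from h import *
im,m=snap('wrist','w1.png'); print(env.state()['ee_pos'])
import pickle; pickle.dump(m,open('w1.pkl','wb'))
E
```

```text
time_s: 1.1
ee_pos: [383.3, 364.1, 213.6]
ee_rot: [-180.0, -0.0, 173.0]
force: [0.8, -0.3, 0.4]
gripper_width: 60.1
gripper_force: 0.0
time_s: 1.7
ee_pos: [464.4, 301.0, 213.7]
ee_rot: [-180.0, -0.1, 173.0]
force: [0.2, 1.1, -0.4]
gripper_width: 60.4
gripper_force: 0.0
[464.29090174 301.21636374 213.8127087 ]
```

View pics/w1.png

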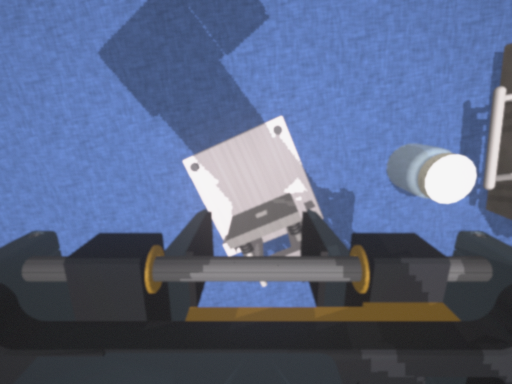

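The wrist view shows the jig base's front corners at about (185,161) and (282,116), its right edge running to (325,218), and the window in the plate at about (261,213). The jar is clear.

```bash
python3 - <<'E'
from h import *
import pickle; m=pickle.load(open('w1.pkl','rb')); im=cv2.imread('pics/w1.png')
g=cv2.cvtColor(im,cv2.COLOR_BGR2HSV); k=((g[:,:,1]<60)&(g[:,:,2]>110)).astype(np.uint8); k[:, :150]=0;k[:,340:]=0;k[250:]=0
k=cv2.morphologyEx(k,cv2.MORPH_CLOSE,np.ones((7,7)))
c=max(cv2.findContours(k,0,1)[0],key=cv2.contourArea); p=cv2.approxPolyDP(c,5,True)[:,0]
for q in p: print(q.tolist(),onz(m,*q,12)[:2].round(1).tolist())
P=c[:,0].astype(float)
def line(a,b): # fit contour points near segment a-b
    a=np.array(a,float);b=np.array(b,float);d=(b-a)/np.linalg.norm(b-a);n=np.array([-d[1],d[0]]);t=(P-a)@d
    s=P[(abs((P-a)@n)<4)&(t>8)&(t<np.linalg.norm(b-a)-8)]; W=np.array([onz(m,*q,12)[:2] for q in s]); l=cv2.fitLine(W.astype(np.float32),cv2.DIST_HUBER,0,.01,.01).ravel(); return l,len(s)
f,n1=line((185,161),(282,116)); l,n2=line((185,161),(208,205)); r,n3=line((282,116),(318,195))
ang=lambda l:np.degrees(np.arctan2(l[1],l[0]))
print('front',ang(f),n1,'left',ang(l),n2,'right',ang(r),n3)
X=lambda a,b:np.array(a[2:])+np.linalg.solve(np.c_[a[:2],-b[:2]],np.array(b[2:])-np.array(a[2:]))[0]*np.array(a[:2])
A,B=X(f,l),X(f,r);print(A,B,np.linalg.norm(A-B))
v=(B-A)/np.linalg.norm(B-A); x=np.array([v[1],-v[0]]); o=(A+B)/2+80*x; print('jig',o,np.degrees(np.arctan2(x[1],x[0])),'win',o+20*x, 'proj win',proj(m,[*(o+20*x),58]), [proj(m,[*(o+20*x+s*v*45),98]) for s in(-1,1)])
cr=im[170:260,190:340]; cv2.imwrite('pics/c1.png',cv2.resize(cr,None,fx=5,fy=5,interpolation=cv2.INTER_CUBIC))
E
```

```text
[281, 115] [391.4, 341.3]
[182, 160] [433.9, 200.4]
[224, 249] [574.5, 236.7]
[246, 243] [568.8, 271.0]
[262, 249] [581.6, 293.6]
[281, 235] [562.2, 324.4]
[289, 237] [566.9, 335.9]
[284, 249] [585.7, 326.6]
[299, 249] [588.5, 349.1]
[300, 233] [562.5, 352.7]
[289, 234] [562.1, 336.3]
[288, 227] [550.7, 335.9]
[301, 221] [543.6, 355.6]
[303, 211] [528.5, 359.7]
[323, 218] [542.9, 387.9]
front -73.35873 83 left 16.41007 30 right 16.773703 65
[433.53433 199.27274] [390.77277 342.3371 ] 149.31833
jig [488.8029 293.7152] 16.641268 win [507.9652  299.44278] proj win (np.float64(260.44927432160836), np.float64(213.6043344436107)) [(np.float64(225.0480530345092), np.float64(240.48258373614988)), (np.float64(297.9982978736539), np.float64(210.79679302523246))]
```

View pics/c1.png

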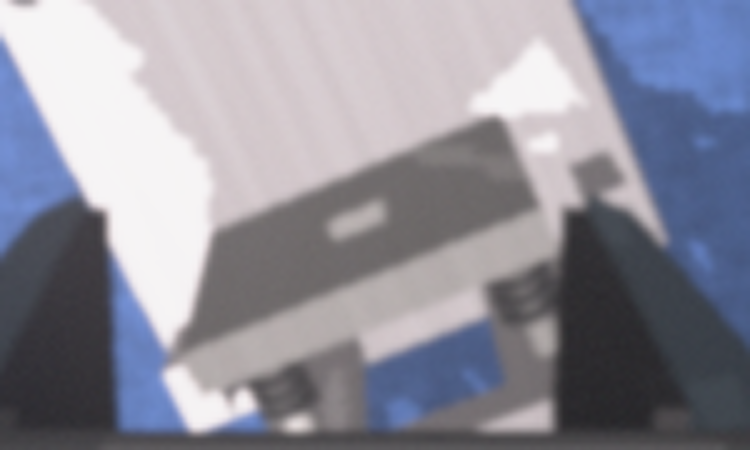

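The crop shows the window at about (261,214), where the measured jig pose predicts (260,214). That confirms the jig at yaw 16.6° and the window at (508,299.5). On to the tin.

```bash
python3 -m jog '{"jaw":[60,60,60,60,60,60,60,60,60,60],"slide":[[-0.33,-0.96,0],[-0.33,-0.96,0],[-0.33,-0.96,0],[-0.33,-0.96,0],[-0.33,-0.96,0],[-0.33,-0.96,0],[-0.33,-0.96,0],[-0.33,-0.96,0],[-0.33,-0.96,0],[-0.33,-0.96,0]],"spin":[0,0,0,0,0,0,0,0,0,0]}' >/dev/null
python3 -m jog '{"jaw":[60,60,60,60,60,60,60,60,60,60],"slide":[[-0.33,-0.96,0],[-0.33,-0.96,0],[-0.33,-0.96,0],[-0.33,-0.96,0],[-0.33,-0.96,0],[-0.33,-0.96,0],[-0.33,-0.96,0],[-0.33,-0.96,0],[-0.33,-0.96,0],[-0.33,-0.96,0]],"spin":[0,0,0,0,0,0,0,0,0,0]}'  >/dev/null
python3 -m jog '{"jaw":[60,60,60],"slide":[[0,0,0],[0,0,0],[0,0,0]],"spin":[0,0,0]}' 
python3 - <<'E'
from h import *
im,m=snap('wrist','w2.png')
import pickle; pickle.dump(m,open('w2.pkl','wb'))
E
```

```text
time_s: 4.05
ee_pos: [591.2, -293.6, 213.9]
ee_rot: [180.0, -0.0, 173.1]
force: [-0.1, -0.0, 0.7]
gripper_width: 59.9
gripper_force: 0.0
```

View pics/w2.png

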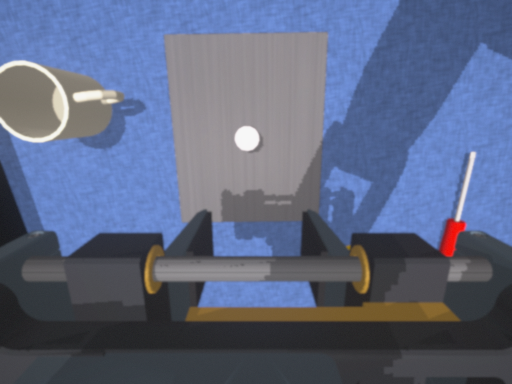

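The wrist view shows the knob top at about (247,138). The lid plate's near corners are at (165,34) and (327,32), and its far edge is around row 221.

```bash
python3 - <<'E'
from h import *
import pickle; m=pickle.load(open('w2.pkl','rb')); im=cv2.imread('pics/w2.png')
g=cv2.cvtColor(im,cv2.COLOR_BGR2HSV); k=(g[:,:,2]>200).astype(np.uint8); k[:,:220]=0;k[:,275:]=0;k[:110]=0;k[165:]=0
ys,xs=np.nonzero(k); print('knob top',xs.mean(),ys.mean(),len(xs),np.ptp(xs),np.ptp(ys),onz(m,xs.mean(),ys.mean(),96).round(1))
k=(g[:,:,1]<80).astype(np.uint8); k[:,:150]=0;k[:,345:]=0;k[230:]=0; k[195:,200:]=0
c=max(cv2.findContours(k,0,1)[0],key=cv2.contourArea); P=c[:,0]
def fit(s):
    W=np.array([onz(m,*q,60)[:2] for q in s]); l=cv2.fitLine(W.astype(np.float32),cv2.DIST_HUBER,0,.01,.01).ravel(); return np.r_[l,np.degrees(np.arctan2(l[1],l[0])),len(s)].round(2)
sel=lambda f:P[[f(*q) for q in P]]
L=fit(sel(lambda u,v:u<190 and 50<v<190));Rr=fit(sel(lambda u,v:u>305 and 50<v<130));F=fit(sel(lambda u,v:v<45 and 180<u<315))
print(L,Rr,F,sep='\n')
X=lambda a,b:a[2:4]+np.linalg.solve(np.c_[a[:2],-b[:2]],b[2:4]-a[2:4])[0]*a[:2]
A,B=X(L,F),X(Rr,F);print(A,B,np.linalg.norm(A-B)); v=(B-A)/np.linalg.norm(B-A);x=np.array([v[1],-v[0]]);print('centre',(A+B)/2+108*x)
m=env.camera_model('wrist');print('screwdriver tip',onz(m,473,153,8))
E
```

```text
knob top 246.46913580246914 137.85390946502056 486 23 24 [ 535.9 -298.4   96. ]
[ 9.9000e-01 -1.1000e-01  5.0972e+02 -3.8305e+02 -6.1500e+00  1.3900e+02]
[ 9.9000e-01 -1.1000e-01  4.9743e+02 -2.0664e+02 -6.2400e+00  7.9000e+01]
[ 1.1000e-01  9.9000e-01  4.2910e+02 -2.9339e+02  8.3890e+01  1.3400e+02]
[ 420.24246 -373.10803] [ 439.45465 -200.19829] 173.97382
centre [ 537.188   -298.57977]
screwdriver tip [600.9792797    5.67285808   8.        ]
```

The knob is at (536,-298.5). The plate centre agrees to about 1 mm, its width is 174 against the given 176, and yaw is -6.2°. I'll descend around the knob.

```bash
python3 -m jog '{"jaw":[60,60,60,60,60,60,60,60,60,60],"slide":[[0.9,-0.19,0],[0.9,-0.19,0],[0,0,1],[0,0,1],[0,0,1],[0,0,0.7],[0,0,0.6],[0,0,0.4],[0,0,0.2],[0,0,0]],"spin":[0,0,0,0,0,0,0,0,0,0]}' 
python3 -m jog '{"jaw":[10,10,10,10,10,10,10,10],"slide":[[0,0,0],[0,0,0],[0,0,0],[0,0,0],[0,0,0],[0,0,0],[0,0,0],[0,0,0]],"spin":[0,0,0,0,0,0,0,0]}' 40
```

```text
time_s: 5.1
ee_pos: [536.1, -299.4, 66.7]
ee_rot: [180.0, -0.0, 173.0]
force: [-0.5, 0.6, 0.3]
gripper_width: 60.2
gripper_force: 0.0
time_s: 5.9
ee_pos: [536.4, -299.5, 67.4]
ee_rot: [180.0, 0.0, 173.0]
force: [-0.3, 3.3, 4.4]
gripper_width: 25.4
gripper_force: 40.0
```

```bash
python3 -m jog '{"jaw":[10,10,10,10,10,10,10,10,10,10],"slide":[[0,0,-0.15],[0,0,-0.25],[0,0,-0.35],[0,0,-0.4],[0,0,-0.5],[0,0,-0.6],[0,0,-0.6],[0,0,-0.4],[0,0,-0.2],[0,0,0]],"spin":[0,0,0,0,0,0,0,0,0,0]}' 
python3 -m jog '{"jaw":[10,10,10,10,10,10,10,10,10,10],"slide":[[0.1,0.25,0],[0.2,0.5,0],[0.3,0.75,0],[0.4,0.95,0],[0.4,0.95,0],[0.4,0.95,0],[0.4,0.95,0],[0.4,0.95,0],[0.4,0.95,0],[0.4,0.95,0]],"spin":[0,0,0,0,0,0,0,0,0,0]}' 
python3 -m jog '{"jaw":[10,10,10,10,10,10],"slide":[[0.25,0.7,0],[0.15,0.45,0],[0.1,0.2,0],[0,0,0],[0,0,0],[0,0,0]],"spin":[0,0,0,0,0,0]}' 
```

```text
time_s: 6.9
ee_pos: [536.5, -300.2, 171.4]
ee_rot: [-180.0, 0.1, 173.0]
force: [0.6, -0.2, -2.2]
gripper_width: 25.5
gripper_force: 40.0
time_s: 7.9
ee_pos: [463.0, -42.6, 169.8]
ee_rot: [180.0, -0.1, 173.0]
force: [0.1, 0.4, -2.6]
gripper_width: 25.7
gripper_force: 40.0
time_s: 8.5
ee_pos: [455.3, -3.5, 170.4]
ee_rot: [-180.0, 0.0, 172.9]
force: [-0.4, 0.0, -2.3]
gripper_width: 25.2
gripper_force: 40.0
```

```bash
python3 -m jog '{"jaw":[10,10,10,10,10,10,10,10,10,10],"slide":[[0,0,0.3],[0,0,0.6],[0,0,0.8],[0,0,0.8],[0,0,0.8],[0,0,0.6],[0,0,0.4],[0,0,0.3],[0,0,0.2],[0,0,0.1]],"spin":[0,0,0,0,0,0,0,0,0,0]}' 
python3 -m jog '{"jaw":[10,10,10,10,10],"slide":[[0,0,0.07],[0,0,0.05],[0,0,0.03],[0,0,0],[0,0,0]],"spin":[0,0,0,0,0]}' 
```

```text
time_s: 9.5
ee_pos: [455.0, -2.9, 23.0]
ee_rot: [180.0, -0.0, 172.9]
force: [0.7, 0.0, -3.6]
gripper_width: 25.6
gripper_force: 40.0
time_s: 10.0
ee_pos: [455.1, -2.7, 19.2]
ee_rot: [180.0, 0.0, 173.0]
force: [-0.2, -0.6, -3.0]
gripper_width: 25.1
gripper_force: 40.0
```

Still carrying the full weight, so it isn't on the bench yet. Lowering in small steps.

```bash
python3 -m jog '{"jaw":[10,10,10,10],"slide":[[0,0,0.04],[0,0,0.03],[0,0,0],[0,0,0]],"spin":[0,0,0,0]}' 
```

```text
time_s: 10.4
ee_pos: [455.1, -2.8, 17.3]
ee_rot: [180.0, 0.0, 173.0]
force: [-1.6, -0.4, 4.8]
gripper_width: 25.1
gripper_force: 40.0
```

On the bench (contact 4.8 N). Release, rise and return over the tin.

```bash
python3 -m jog '{"jaw":[60,60,60,60,60,60,60,60,60,60],"slide":[[0,0,0],[0,0,0],[0,0,0],[0,0,0],[0,0,0],[0,0,0],[0,0,-0.6],[0,0,-1],[0,0,-1],[0,0,-1]],"spin":[0,0,0,0,0,0,0,0,0,0]}' 
python3 -m jog '{"jaw":[60,60,60,60,60,60,60,60,60,60],"slide":[[0,0,-1],[-0.6,-0.9,-1],[-0.6,-0.9,-1],[-0.6,-0.9,0],[-0.6,-0.9,0],[-0.6,-0.9,0],[-0.6,-0.9,0],[-0.6,-0.9,0],[-0.6,-0.9,0],[-0.6,-0.9,0]],"spin":[0,0,0,0,0,0,0,0,0,0]}' 
python3 -m jog '{"jaw":[60,60,60,60],"slide":[[-0.6,-0.9,0],[0,0,0],[0,0,0],[0,0,0]],"spin":[0,0,0,0]}' 
python3 - <<'E'
from h import *
im,m=snap('wrist','w3.png')
import pickle; pickle.dump(m,open('w3.pkl','wb'))
E
```

```text
time_s: 11.4
ee_pos: [454.7, -2.7, 125.9]
ee_rot: [180.0, -0.0, 173.0]
force: [0.6, -1.1, -0.3]
gripper_width: 60.2
gripper_force: 0.0
time_s: 12.4
ee_pos: [586.3, -265.0, 214.5]
ee_rot: [180.0, -0.0, 173.0]
force: [0.4, 0.3, -0.4]
gripper_width: 59.7
gripper_force: 0.0
time_s: 12.8
ee_pos: [600.1, -291.8, 214.7]
ee_rot: [180.0, -0.1, 173.0]
force: [0.5, 0.5, 1.1]
gripper_width: 60.1
gripper_force: 0.0
```

View pics/w3.png

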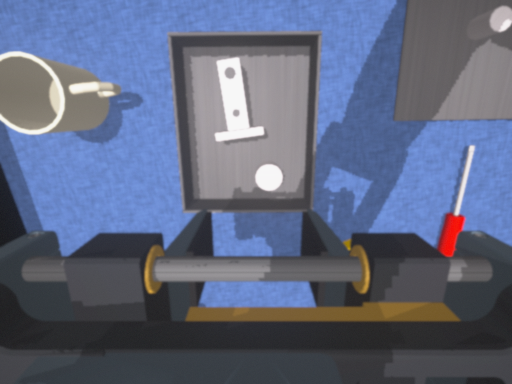

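The tin is open. The foot's web runs from (231,60) to (238,130), the flange is across (215..264, about 133), and the spacer is at (269,177). The lid lies flat on the bench at upper right.

```bash
python3 - <<'E'
from h import *
import pickle; m=pickle.load(open('w3.pkl','rb')); im=cv2.imread('pics/w3.png')
g=cv2.cvtColor(im,cv2.COLOR_BGR2HSV); k=((g[:,:,2]>190)&(g[:,:,1]<60)).astype(np.uint8); k[:,:190]=0;k[:,300:]=0;k[:45]=0;k[158:]=0
c=max(cv2.findContours(k,0,1)[0],key=cv2.contourArea); W=np.array([onz(m,*q,44)[:2] for q in c[:,0]])
# mask pixels as points: rows of web
ys,xs=np.nonzero(k); Q=np.array([onz(m,u,v,44)[:2] for u,v in zip(xs,ys)])
print('px',len(Q),cv2.minAreaRect(W.astype(np.float32)))
a=np.radians(-8.)
for _ in range(6):
    x=np.array([np.cos(a),np.sin(a)]);y=np.array([-x[1],x[0]]); s=Q@x; e=np.percentile(s,99.8)
    web=Q[(s<e-18)&(s>s.min()+4)]; fl=Q[s>e-8]
    l=cv2.fitLine(web.astype(np.float32),cv2.DIST_L2,0,.01,.01).ravel(); a=np.arctan(l[1]/l[0])
sw=W@x; t=W@y; w=t[(sw<e-20)&(sw>sw.min()+8)]; mid=np.median(w)
lo=np.median(w[w<mid]);hi=np.median(w[w>mid]); 
print('yaw',np.degrees(a),'len',sw.max()-sw.min(),'web width',hi-lo,'flange width',t.max()-t.min())
yc=(hi+lo)/2; yf=(t.max()+t.min())/2; print('yc web, flange',yc,yf)
# face from outer flange points
for off,n in((sw.max()-50,'fromface'),(sw.min()+40,'fromend')): print(n,(off*x+yc*y).round(1))
E
```

```text
px 2017 ((502.3268127441406, -308.4847717285156), (90.88140869140625, 60.9072151184082), 1.3103445768356323)
yaw 1.0506731 len 90.96698702268577 web width 26.407002013691 flange width 60.90441308046928
yc web, flange -317.90885647463443 -318.05138813209817
fromface [ 497.8 -308.3]
fromend [ 496.9 -308.3]
```

Foot at (497.5,-308.3), yaw about 1.1°. The measured sizes 91x61, web 26.4 match the foot. Descending to grip the web.

```bash
python3 -m jog '{"jaw":[60,60,60,60,60,60,60,60,60,60],"slide":[[0,0,0],[0,0,0],[0.86,-0.12,0],[0.86,-0.12,0],[0.86,-0.12,0],[0.86,-0.12,0],[0,0,0.8],[0,0,1],[0,0,1],[0,0,1]],"spin":[-0.51,-0.51,0,0,0,0,0,0,0,0]}' 
python3 -m jog '{"jaw":[60,60,60,60,60,60,60],"slide":[[0,0,0.8],[0,0,0.8],[0,0,0.6],[0,0,0.4],[0,0,0.3],[0,0,0.1],[0,0,0]],"spin":[0,0,0,0,0,0,0]}' 
python3 -m jog '{"jaw":[10,10,10,10,10,10,10],"slide":[[0,0,0],[0,0,0],[0,0,0],[0,0,0],[0,0,0],[0,0,0],[0,0,0]],"spin":[0,0,0,0,0,0,0]}' 50
```

```text
time_s: 13.85
ee_pos: [497.5, -308.1, 100.6]
ee_rot: [-180.0, 0.1, -178.8]
force: [0.7, 0.3, 0.8]
gripper_width: 60.0
gripper_force: 0.0
time_s: 14.55
ee_pos: [497.9, -309.1, 11.1]
ee_rot: [-180.0, 0.0, -178.9]
force: [0.2, -0.2, -1.1]
gripper_width: 60.4
gripper_force: 0.0
time_s: 15.25
ee_pos: [497.7, -308.9, 11.0]
ee_rot: [180.0, 0.0, -178.9]
force: [-0.0, 2.3, 3.5]
gripper_width: 25.9
gripper_force: 50.0
```

Gripped at 25.9 mm. Lift, turn to the jig's heading and carry to a point 30 mm short of the stop.

```bash
python3 -m jog '{"jaw":[10,10,10,10,10,10,10,10,10,10],"slide":[[0,0,-0.2],[0,0,-0.4],[0,0,-0.6],[0,0,-0.8],[0,0,-0.8],[0,0,-0.8],[0,0,-0.6],[0,0,-0.4],[0,0,0],[0,0,0]],"spin":[0,0,0,0,0,0,0,-0.5,-0.7,-0.74]}' 
python3 -m jog '{"jaw":[10,10,10,10,10,10,10,10,10,10],"slide":[[0,0.3,0],[-0.1,0.6,0],[-0.2,0.9,0],[-0.2,1,0],[-0.2,1,0],[-0.2,1,0],[-0.2,1,0],[-0.2,1,0],[-0.2,1,0],[-0.2,1,0]],"spin":[0,0,0,0,0,0,0,0,0,0]}' 
python3 -m jog '{"jaw":[10,10,10,10,10,10,10,10,10,10],"slide":[[-0.2,1,0],[-0.2,1,0],[-0.2,1,0],[-0.2,1,0],[-0.2,1,0],[-0.2,1,0],[-0.2,1,0],[-0.2,1,0],[-0.2,1,0],[-0.17,0.9,0]],"spin":[0,0,0,0,0,0,0,0,0,0]}' 
python3 -m jog '{"jaw":[10,10,10,10,10],"slide":[[0,0.4,0],[0,0.23,0],[0,0,0],[0,0,0],[0,0,0]],"spin":[0,0,0,0,0]}' 
python3 - <<'E'
from h import *
im,m=snap('wrist','w4.png')
import pickle; pickle.dump(m,open('w4.pkl','wb'))
E
```

```text
time_s: 16.25
ee_pos: [497.7, -309.5, 150.0]
ee_rot: [-179.9, 0.0, -163.1]
force: [-0.4, -0.5, -3.2]
gripper_width: 25.7
gripper_force: 50.0
time_s: 17.25
ee_pos: [469.4, -39.3, 148.9]
ee_rot: [180.0, -0.0, -163.4]
force: [0.5, 0.2, -2.5]
gripper_width: 25.4
gripper_force: 50.0
time_s: 18.25
ee_pos: [440.6, 261.7, 149.0]
ee_rot: [180.0, -0.0, -163.4]
force: [0.1, 0.1, -2.2]
gripper_width: 25.4
gripper_force: 50.0
time_s: 18.75
ee_pos: [437.0, 277.0, 148.9]
ee_rot: [-180.0, -0.0, -163.4]
force: [0.2, -0.2, -2.8]
gripper_width: 26.0
gripper_force: 50.0
```

View pics/w4.png

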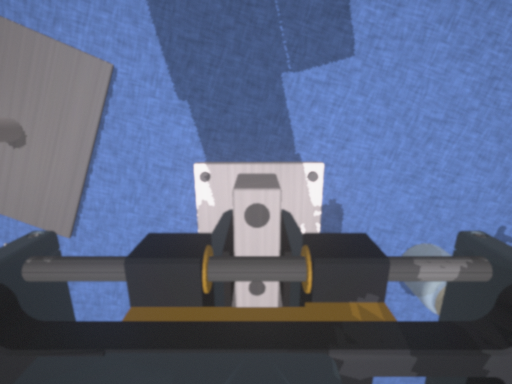

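The picture shows the foot's web (columns 233–281) centred in the jaws. The jig base's front edge is level at row 163, with corners at (194,163) and (323,163), so the headings agree. Measuring the offsets.

```bash
python3 - <<'E'
from h import *
import pickle; m=pickle.load(open('w4.pkl','rb')); im=cv2.imread('pics/w4.png'); s=env.state()
Rt=R.from_euler('xyz',s['ee_rot'],degrees=True).as_matrix(); T=lambda p:(Rt.T@(p-s['ee_pos']))
g=cv2.cvtColor(im,cv2.COLOR_BGR2HSV); k=((g[:,:,2]>150)&(g[:,:,1]<50))
for v in(168,172,): 
    xs=np.nonzero(k[v,150:350])[0]+150; print('base row',v,xs.min(),xs.max(),[T(onz(m,u,v,12))[:2].round(1) for u in(xs.min()-.5,xs.max()+.5)])
for u in(215,240,300):
    ys=np.nonzero(k[130:200,u])[0]+130; print('front',u,ys.min(),T(onz(m,u,ys.min()-.5,12))[:2].round(1))
gr=cv2.cvtColor(im,cv2.COLOR_BGR2GRAY).astype(float)
for v in(192,200,205): 
    d=np.diff(gr[v]); print('web row',v,np.argmax(abs(d[220:245]))+220.5,np.argmax(abs(d[270:295]))+270.5,gr[v,222:240].astype(int).tolist(),gr[v,274:290].astype(int).tolist())
    a,b=[T(onz(m,u,v,182))[:2].round(1) for u in(233.,281.)]; print(a,b)
print('end col',gr[165:200,257].astype(int).tolist())
for v in (175,188): print('web end row',v,T(onz(m,257,v,182))[:2].round(1),T(onz(m,257,v,142))[:2].round(1))
E
```

```text
base row 168 193 323 [array([ 19.5, -74.5]), array([19.3, 75.4])]
base row 172 194 323 [array([ 14.8, -73.7]), array([14.7, 75.7])]
front 215 164 [ 24.6 -48.6]
front 240 163 [ 25.8 -20.1]
front 300 163 [25.7 48.2]
web row 192 231.5 279.5 [202, 203, 203, 203, 205, 202, 201, 201, 201, 194, 181, 177, 188, 196, 199, 200, 199, 198] [200, 201, 203, 203, 200, 193, 182, 180, 191, 199, 199, 200, 201, 200, 200, 199]
[ 38.9 -13.6] [38.9 11.6]
web row 200 231.5 279.5 [201, 201, 202, 201, 203, 202, 200, 200, 201, 197, 187, 182, 188, 197, 202, 201, 200, 199] [200, 201, 203, 204, 201, 191, 179, 179, 190, 198, 200, 200, 202, 200, 199, 200]
[ 34.5 -13.7] [34.5 11.7]
web row 205 231.5 278.5 [200, 202, 200, 202, 202, 201, 200, 201, 200, 197, 188, 182, 187, 196, 201, 201, 200, 199] [201, 201, 204, 203, 198, 189, 182, 189, 197, 200, 200, 202, 201, 200, 199, 198]
[ 31.7 -13.8] [31.7 11.7]
end col [197, 202, 201, 201, 202, 202, 200, 189, 162, 131, 117, 115, 114, 114, 114, 113, 115, 116, 117, 116, 116, 117, 125, 145, 168, 185, 195, 199, 199, 198, 199, 199, 198, 198, 198]
web end row 175 [48. -1.] [39.3 -0.9]
web end row 188 [41.1 -1. ] [30.4 -0.9]
```

The foot sits 1.5 mm to the side of the jig's centre line, the web end checks out upright, and the gap to the stop is about 25 mm. Descend, correct, and approach.

```bash
python3 -m jog '{"jaw":[10,10,10,10,10,10,10,10,10,10],"slide":[[0,0.05,0.3],[0,0,0.6],[0,0,0.7],[0,0,0.7],[0,0,0.5],[0,0,0.4],[0,0,0.2],[0,0,0.06],[0,0,0],[0,0,0]],"spin":[0,0,0,0,0,0,0,0,0,0]}' 
python3 -m jog '{"jaw":[10,10,10,10,10,10,10,10],"slide":[[-0.15,0,0],[-0.2,0,0],[-0.15,0,0],[-0.1,0,0],[-0.07,0,0],[0,0,0],[0,0,0],[0,0,0]],"spin":[0,0,0,0,0,0,0,0]}'
```

```text
time_s: 19.8
ee_pos: [437.1, 279.7, 45.7]
ee_rot: [180.0, 0.1, -163.4]
force: [-0.5, 0.2, -2.9]
gripper_width: 26.0
gripper_force: 50.0
time_s: 20.6
ee_pos: [455.6, 285.0, 45.0]
ee_rot: [-180.0, -0.0, -163.3]
force: [0.2, 0.1, -2.4]
gripper_width: 25.4
gripper_force: 50.0
```

```bash
python3 -m jog '{"jaw":[10,10,10,10,10,10,10,10,10,10],"slide":[[-0.05,0,0],[-0.05,0,0],[-0.05,0,0],[-0.05,0,0],[-0.05,0,0],[-0.05,0,0],[-0.05,0,0],[0,0,0],[0,0,0],[0,0,0]],"spin":[0,0,0,0,0,0,0,0,0,0]}'
```

```text
time_s: 21.6
ee_pos: [465.3, 287.9, 44.9]
ee_rot: [-180.0, -0.1, -163.3]
force: [-3.9, -1.0, -2.2]
gripper_width: 25.7
gripper_force: 50.0
```

4 N now, so about 7.5 mm more.

```bash
python3 -m jog '{"jaw":[10,10,10,10,10,10,10,10,10,10],"slide":[[-0.05,0,0],[-0.05,0,0],[-0.05,0,0],[-0.05,0,0],[-0.03,0,0],[-0.02,0,0],[0,0,0],[0,0,0],[0,0,0],[0,0,0]],"spin":[0,0,0,0,0,0,0,0,0,0]}'
python3 - <<'E'
from h import *
F=[];Z=[]
for i in range(8):
    im=env.grab_frame('scene'); s=env.state(); F.append(s['force']); Z.append(s['ee_pos'])
f=np.mean(F,0);p=np.mean(Z,0);x=np.array([.958,.2865]);print('push',-f[:2]@x,'f',f.round(2),'pos',p.round(2))
d=p[:2]-[508,299.5];print('along',d@x,'lat',d@[-.2865,.958], s['ee_rot'])
cv2.imwrite('pics/s2.png',cv2.resize(im[80:230,200:400],None,fx=4,fy=4,interpolation=cv2.INTER_CUBIC)[:,:,::-1])
E
```

```text
time_s: 22.6
ee_pos: [471.1, 289.6, 44.8]
ee_rot: [-180.0, -0.3, -163.3]
force: [-7.9, -2.1, 0.3]
gripper_width: 25.7
gripper_force: 50.0
push 8.39441972367504 f [-8.33 -1.44  0.87] pos [471.05 289.59  44.78]
along -38.236312054547106 lat 1.0875135051385127 [-179.97540595   -0.25719764 -163.34241724]
```

View pics/s2.png

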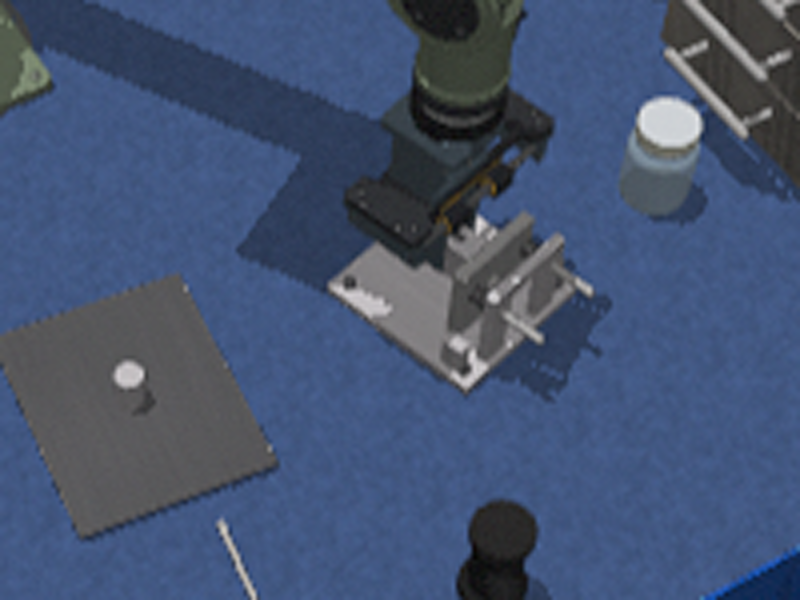

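The scene view shows the foot pressed against the stop in the jig, and the lid flat on the bench. The push is 8.4 N and the stop is back about 11 mm. One last small nudge, then check and hand in.

```bash
python3 -m jog '{"jaw":[10,10,10,10,10,10,10,10],"slide":[[-0.04,0,0],[-0.02,0,0],[0,0,0],[0,0,0],[0,0,0],[0,0,0],[0,0,0],[0,0,0]],"spin":[0,0,0,0,0,0,0,0]}'
python3 - <<'E'
from h import *
F=[]
for i in range(8): env.grab_frame('scene'); s=env.state(); F.append(s['force'])
p=-np.mean(F,0)[:2]@np.array([.958,.2865]); print(p,s['ee_pos'],s['gripper_force'])
if 8<p<12 and s['gripper_force']>30: print(env.job_done())
E
```

```text
time_s: 23.8
ee_pos: [472.3, 290.0, 44.8]
ee_rot: [-180.0, -0.3, -163.3]
force: [-8.4, -1.5, 1.0]
gripper_width: 25.7
gripper_force: 50.0
9.307172452084304 [472.32641978 289.94436013  44.74095314] 50.001540184020996
the job is handed in; nothing more can be done
None
```

I handed the job in with the lid flat on the bench and the foot still gripped, pressed against the stop at about 9.3 N (stop back roughly 12 mm) and about 1 mm off the window's centre by my measurement; the hand-in gave no verdict.

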